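Unpin the ball tray and hold it over the drip dish

TASK

Draw the red-handled lock pin out of the tray dock and park it in the open notch beside its bore, lying across both cheeks with the handle on the same side as before, and let go of it. Then lift the tray by its green handle, keeping the yellow ball in its pocket, carry it over to the black drip dish on the pine board and finish while holding it there: level, still, centred over the dish and about 10 cm above its rim. Leave the paint jars, the white tub and the toy guitar alone.

Things in the scene. Friction and masses are not known exactly. Their poses are not given: they have to be found in the camera images.
- dock: (mm) fixed pine dock, origin on the table under the middle of the tray's seat, z up. Tray sits on its base, 20 above the table, inside rails 6 high (3 play). At +x two aluminium cheeks 12 thick (y = -28..-16 and 16..28, x = 65..139, top 56 above the table), each with a bore at x = 85 and beside it an open-topped notch at x = 118. No dock under the pin's handle
- bore (a point): (mm) centre of the bore's mouth on the outer (-y) face of the dock's -y cheek; axes as the dock's. Round bore 10 dia through both cheeks along y, axis 36 above the table, at dock (85, -28, 36); the pin is drawn out along -y
- notch (a point): (mm) at dock (118, -28, 42), on the outer (-y) face of the -y cheek, axes as the dock's: the parked shaft's axis passes here, along y, 4 above the notch's floor (38 above the table). Notches in both cheeks, x = 111..125, 18 deep, open above. Parked, the handle is outside at -y, its shoulder 0 to 20 from the cheek
- pin: (mm) loose lock pin, 45 g: steel shaft 8 dia, 78 long, along +y from the origin; red handle 18 dia, 40 long, along -y; origin on its axis at the shoulder between. At first it lies in the bores along the dock's y, over the tray's tongue, which it keeps down; shoulder 5 to 13 from the cheek. Comes clear after about 75 along -y. May turn about its axis
- pin_grip (a point): (mm) middle of the pin's red handle, on its axis, 20 from the shoulder
- tray: (mm) loose plywood tote tray, 0.14 to 0.28 kg: floor 80 (x) x 130 (y) x 10, tongue 24 wide out to x = 104 between the cheeks, green handle: posts at y = -58 and 58, straight top bar along y, 16 wide (x), 88 to 102 above the underside. Origin at the centre of the floor's underside, z up. Red ring on the floor under the bar (inside 30 dia, 4 high): the ball's pocket
- tray_grip (a point): (mm) middle of the tray's green top bar, 95 above the tray's underside; axes as the tray's. The bar is free below down to the ball's top, 46 above the underside
- pocket (a point): (mm) where the centre of the ball belongs in the tray's pocket, 28 above the tray's underside; axes as the tray's
- ball_center (a point): (mm) centre of the loose yellow ball, 36 dia, 20 g; it has about 4 of play in the pocket and rolls over the rim if the tray is tipped by more than about 35 degrees or jerked
- dish: (mm) fixed pine board 250 (x) x 150 (y) x 20 carrying a round black drip dish, 90 dia at the rim, 15 tall; origin on the table under the centre of the dish. The board reaches from x = -90 to +160
- dish_rim (a point): (mm) centre of the drip dish's mouth, 35 above the table
- jar_pink: (mm) pink paint jar with a red cap, 38 mm dia x 45 tall, loose on the pine board beyond the drip dish; origin at the centre of its underside. Not to be disturbed
- jar_black: (mm) black paint jar, 42 mm dia x 50 tall, loose on the pine board beyond the drip dish; origin at the centre of its underside. Not to be disturbed
- jar_orange: (mm) white jar with an orange cap, 38 mm dia x 50 tall, loose on the table left (+y) of the dock; origin at the centre of its underside. Not to be disturbed
- tub_white: (mm) white paint tub, 72 dia x 85 tall, loose beyond the dock and the board, near the middle; origin at the centre of its underside. Not to be disturbed
- guitar: (mm) unpainted flat toy guitar, about 64 x 220 x 12, lying loose on the table at the left; origin near the middle of its body. Not to be disturbed
Mind the look-alikes: they are no part of the job. What is shaped like the tray but orange or purple is not meant.

How it is judged:
By the outcome, as a careful person would: the job done as asked, in the order asked, and still so for the second after the job is handed in, while the arm keeps its last pose, push and grip.
It also fails if it takes over 58 s, if anything falls off the work surface, if the arm or the gripper's body presses on something with over 40 N, if the wrist force passes 120 N, or if a joint passes its speed limit or range.

ROBOT

A 6-joint arm with a two-finger parallel gripper is mounted at the origin on the work surface. World frame = base frame: x ahead of the robot, y to its left, z up, the work surface at z = 0. Lengths are in m, angles in rad, forces in N, time in s.
With the tool pointing down it reaches from about 0.15 to 0.775 m from the base axis. Payload 6.1 kg.
Tool frame: the origin (TCP) lies on the centre line of the jaws, within the pads' length; the fingertips stand 22 mm ahead of it and the grasp point (between the pads) lies 3 mm ahead of it (env.nose_length is the distance from the TCP to the fingertips, in m); z points along the fingers, y is the line along which they close (so a half turn about z gives the same grasp; the last joint's range is limited). The gripper opens to 85 mm and grips with 20 to 120 N. Pads are 22 mm wide; open, the fingers measure 114 mm over their backs; the gripper's body (76 mm by 85 mm) begins 54 mm behind the grasp point. The pads swing forward as they close: fully open they stand 13 mm farther back than shut.
Start: joints at [-1.124, 0.126, -0.04, 1.405, 0, 1.571], TCP at [0.227, -0.473, 0.253] pointing down, gripper open.
Joint ranges: [-2.72, 2.72], [-0.95, 1.95], [-1.27, 1.35], [-1.78, 2.02], [-1.46, 1.47], [-3.14, 3.14]. Speed limits (rad/s): [2.39, 2.39, 3.01, 3.14, 3.14, 3.14].

INTERFACE

Orientations are given as a 3x3 rotation matrix whose columns are the frame's x, y, z axes.
In Python, from plant import monitor, get_image, ticket, env gives the robot as it stands.
- The arm moves only by the tool jog_arm, never from a script. Its argument "moves" is text: rows parted by semicolons, each of 7 numbers parted by spaces: the shift along the tool's x, y, z in m, then the turn, a rotation vector about the tool's x, y, z in rad, then the gripper command: -1 is fully open, 1 is shut, values between are in proportion. A call has 1 to 8 rows; each row shifts and turns the commanded pose from where the row before left it, along the tool's axes as they then stand; what a row does not reach is not made up. A row lasts 1/10 s, in which the tool goes at most 50 mm and 8.59 degrees, less where a joint would pass 70% of its speed; a pose out of reach is approached as far as the arm can. A call with a gripper value outside its range is refused whole. The fingers move at their own pace and stop on an object; "newtons" is the grip in N (left out, the last holds). Time passes only in rows, so rows that do not move let the fingers close. It gives the time, the measured TCP pose, the force, the opening and the grip force at its end, in the units of the state.
- monitor.get_obs(): the state, without advancing time (a new reading comes with each control period).
- get_image(name): name is "scene" or "top"; returns a dict with "image" (400x640x3 uint8, red, green, blue), "intrinsics" (3x3 intrinsics, pixels), "R" (3x3) and "t" (3): a world point X has camera coordinates R X + t. Camera axes: x right, y down, z forward; pixel columns grow to the right and rows downward; lengths in m; the calibration is good to about 2 mm. A picture is of the moment at which its call begins. There is no depth.
- ticket.finish_job(): hands the job in; it is judged then, once.
The state is a dict: "t": time; "qpos": joint angles; "qd": joint speeds; "joint_torque": joint torques, N m; "tcp_pos": TCP position; "orientation": TCP orientation; "wrist_force": force on the tool from outside, world axes, zero at the start; "torque": the same for the moment, N m; "finger_gap": finger opening in m; "gripper_force": force on a finger pad.
Only numpy, scipy, OpenCV 4.12 (cv2) and the standard library are available. Lean on these libraries where they do the work, as an engineer would, in place of code of your own. Each camera call takes 0.05 s, during which the arm holds its last target. There are 200 camera calls.

## Working session

There is one attempt and no reset: what is moved stays moved. The work goes in short steps, Python scripts to look and compute and a tool call to move; the robot and the scene stay as the last step left them, time stands still between calls to the robot, and variables do not carry over. Pictures are saved under pics/ and viewed, at most 13 in all, crops included, and the job is handed in when it is done.

Besides the shell and the picture viewer there is one more tool, called as name(argument=value, ...) on one line, values as JSON. jog_arm: Moves the arm, as the interface text tells. Its arguments: {"type":"object","properties":{"moves":{"type":"string"},"newtons":{"type":"number"}},"required":["moves"]}

```bash
mkdir -p pics; ls; cat > h.py <<'E'
import numpy as np, cv2
from plant import monitor, get_image, ticket, env
def cam(n):
    d=get_image(n); return d["image"],np.array(d["intrinsics"]),np.array(d["R"]),np.array(d["t"])
def ray(c,uv):
    _,K,R,t=c; d=R.T@np.linalg.solve(K,[uv[0],uv[1],1.]); return -R.T@t,d
def onz(c,uv,z):
    o,d=ray(c,uv); return o+d*(z-o[2])/d[2]
def proj(c,X):
    _,K,R,t=c; p=K@(R@np.asarray(X)+t); return p[:2]/p[2]
def save(c,f,crop=None,s=1):
    im=c[0][...,::-1]
    if crop: x0,y0,x1,y1=crop; im=im[y0:y1,x0:x1]
    cv2.imwrite(f,cv2.resize(np.ascontiguousarray(im),None,fx=s,fy=s,interpolation=cv2.INTER_CUBIC))
E
python3 - <<'E'
from h import *
for n in("scene","top"):
    c=cam(n); save(c,f"pics/{n}0.png"); print(n,-c[2].T@c[3],c[2][2],c[1][0,0])
o=monitor.get_obs(); print(o["tcp_pos"],o["orientation"],o["finger_gap"],o["t"],env.nose_length)
E
```

```text
pics
scene [ 1.00633704 -0.21790627  0.68835831] [-0.61660269  0.35220338 -0.70409793] 370.5787474714314
top [0.35660536 0.10022689 1.10770647] [ 0.14842445  0.00149696 -0.98892262] 417.31503518178624
[ 0.22670121 -0.47316848  0.25260113] [[ 9.01840122e-01  4.32069480e-01 -5.99088339e-04]
 [ 4.32069895e-01 -9.01839194e-01  1.29381465e-03]
 [ 1.87364796e-05 -1.42566200e-03 -9.99998984e-01]] 0.08519075258112681 0.1 0.022
```

View pics/scene0.png

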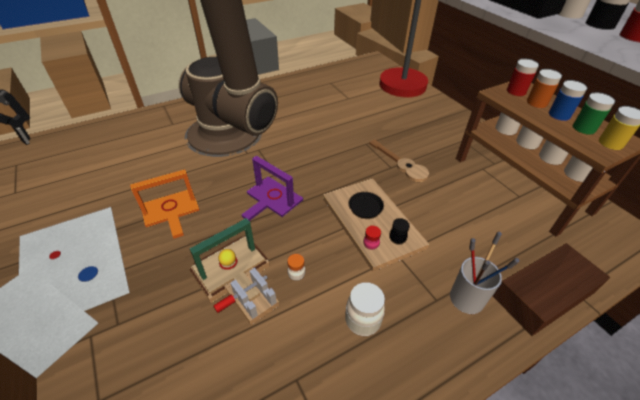

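View pics/top0.png

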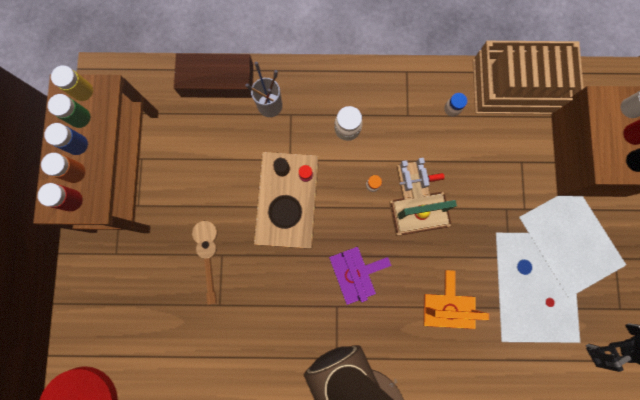

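The scene view shows the green bar near (224,248), the ball at (227,258), the pin handle at (224,302) and the dish at (366,205). In the top view the bar is at (427,208), the pin at (437,177) and the dish at (285,212). Next I'll measure these.

```bash
cat >> h.py <<'E'
def blob(c,box,f):
    x0,y0,x1,y1=box; im=c[0].astype(int); m=np.zeros(im.shape[:2],np.uint8)
    r,g,b=im[...,0],im[...,1],im[...,2]
    m[y0:y1,x0:x1]=f(r,g,b)[y0:y1,x0:x1]
    n,l,s,ce=cv2.connectedComponentsWithStats(m)
    k=1+np.argmax(s[1:,4]); p=np.argwhere(l==k)[:,::-1].astype(np.float32)
    return p,p.mean(0),cv2.minAreaRect(p)
red=lambda r,g,b:(r>110)&(g<60)&(b<60)
green=lambda r,g,b:(g>r+15)&(g>b+3)
yel=lambda r,g,b:(r>150)&(g>130)&(b<80)
dark=lambda r,g,b:(r<45)&(g<45)&(b<45)
grey=lambda r,g,b:(abs(r-b)<40)&(b>100)
def tri(c1,u1,c2,u2):
    (o,d),(p,e)=ray(c1,u1),ray(c2,u2); s=np.linalg.lstsq(np.c_[d,-e],p-o,rcond=None)[0]
    a,b=o+s[0]*d,p+s[1]*e; return (a+b)/2,np.linalg.norm(a-b)
def ends(p):
    m=p.mean(0); v=np.linalg.svd(p-m,full_matrices=False)[2][0]; s=(p-m)@v
    return m+v*s.min(),m+v*s.max()
E
python3 - <<'E'
from h import *
np.set_printoptions(precision=4,suppress=True)
T=cam("top");S=cam("scene")
pt,mt,_=blob(T,(425,165,460,190),red); ps,ms,_=blob(S,(205,285,245,320),red)
print("pin",len(pt),mt,ms,tri(T,mt,S,ms),onz(T,mt,.042)); print([onz(T,e,.036) for e in ends(pt)],[onz(S,e,.036) for e in ends(ps)])
gt,m,_=blob(T,(385,190,470,230),green); print("bar",len(gt),m,onz(T,m,.120),[onz(T,e,.122) for e in ends(gt)])
gs,m,_=blob(S,(180,210,270,280),green); print([ (e) for e in ends(gs)],len(gs))
a,b=blob(T,(400,190,450,230),yel),blob(S,(210,240,245,275),yel); print("ball",a[1],b[1],tri(T,a[1],S,b[1]))
d=blob(T,(265,190,305,235),dark); print("dish",len(d[0]),d[1],d[2],onz(T,d[1],.035))
d=blob(S,(340,185,390,220),dark); print("dish",len(d[0]),d[1],d[2],onz(S,d[1],.035))
for bx in((398,155,414,195),(415,150,432,190)):
    d=blob(T,bx,grey); print("cheek",len(d[0]),d[1],d[2],[onz(T,e,.056) for e in ends(d[0])])
save(T,"pics/t1.png",(380,140,470,240),6)
save(S,"pics/s1.png",(180,210,290,320),5)
E
```

```text
pin 93 [436.3011 176.8387] [223.9072 303.1701] (array([ 0.6018, -0.1964,  0.0377]), np.float64(0.0014622520591324882)) [ 0.6006 -0.1959  0.042 ]
[array([ 0.6051, -0.216 ,  0.036 ]), array([ 0.5985, -0.1775,  0.036 ])] [array([ 0.5974, -0.1762,  0.036 ]), array([ 0.6048, -0.215 ,  0.036 ])]
bar 308 [430.1396 207.1266] [ 0.5085 -0.1571  0.12  ] [array([ 0.5192, -0.2167,  0.122 ]), array([ 0.4967, -0.0942,  0.122 ])]
[array([250.0997, 223.8646], dtype=float32), array([191.1626, 258.6247], dtype=float32)] 813
ball [424.3171 213.8537] [226.2153 256.3732] (array([ 0.5031, -0.1585,  0.0456]), np.float64(0.0052694354304302915))
dish 13 [277.8462 199.4615] ((277.6000061035156, 199.70004272460938), (1.7888542413711548, 7.602630138397217), 63.43495178222656) [0.538  0.2171 0.035 ]
dish 650 [365.7769 204.6892] ((366.0, 205.0), (24.0, 32.0), 90.0) [0.5106 0.1966 0.035 ]
cheek 181 [406.453 175.337] ((407.2595520019531, 174.0247344970703), (12.941442489624023, 27.684255599975586), 5.440331935882568) [array([ 0.641 , -0.1082,  0.056 ]), array([ 0.5664, -0.1211,  0.056 ])]
cheek 184 [422.7228 172.6956] ((422.0, 171.5), (14.0, 27.0), 0.0) [array([ 0.6476, -0.1523,  0.056 ]), array([ 0.5743, -0.1615,  0.056 ])]
```

View pics/t1.png

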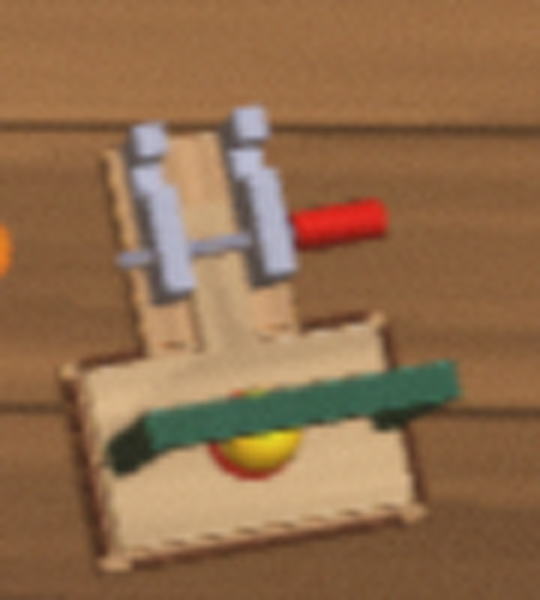

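View pics/s1.png

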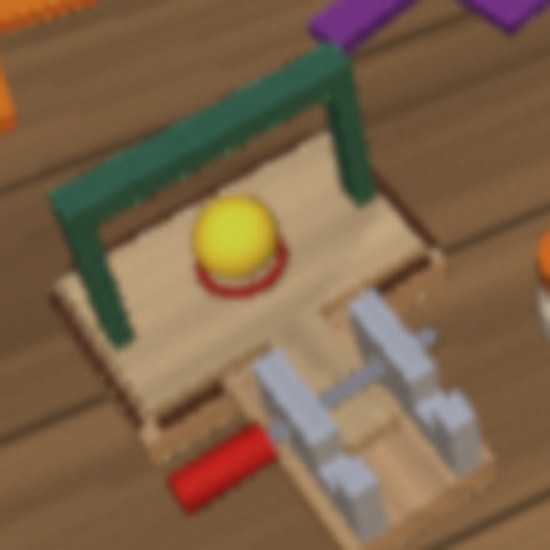

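jog_arm(moves="0.04 -0.0077 0 0 0 0 0.3;0.04 -0.0077 0 0 0 0 0.3;0.04 -0.0077 0 0 0 0 0.3;0.04 -0.0077 0 0 0 0 0.3;0.04 -0.0077 0 0 0 0 0.3;0.04 -0.0077 0 0 0 0 0.3;0.04 -0.0077 0 0 0 0 0.3;0.04 -0.0077 0 0 0 0 0.3", newtons=40)

```text
t: 1.0
tcp_pos: [0.4899, -0.2784, 0.2532]
orientation: [[0.902, 0.432, -0.0], [0.432, -0.902, -0.0], [-0.0, -0.0, -1.0]]
wrist_force: [0.8, -0.6, 0.1]
finger_gap: 0.03
gripper_force: 0.0
```

jog_arm(moves="0.0345 -0.0066 0 0 0 0 0.3;0.0345 -0.0066 0 0 0 0 0.3;0.0345 -0.0066 0 0 0 0 0.3;0.0345 -0.0066 0 0 0 0 0.3;0 0 0 0 0 -0.13 0.3;0 0 0 0 0 -0.13 0.3;0 0 0 0 0 -0.13 0.3;0 0 0 0 0 -0.13 0.3")

```text
t: 1.8
tcp_pos: [0.6019, -0.196, 0.2528]
orientation: [[0.563, 0.826, -0.001], [0.826, -0.563, 0.0], [-0.0, -0.001, -1.0]]
wrist_force: [-0.6, -0.1, 0.8]
finger_gap: 0.0301
gripper_force: 0.0
```

jog_arm(moves="0 0 0.02 0 0 -0.13 0.3;0 0 0.02 0 0 -0.13 0.3;0 0 0.02 0 0 -0.13 0.3;0 0 0.02 0 0 -0.13 0.3;0 0 0.02 0 0 -0.13 0.3;0 0 0.02 0 0 -0.13 0.3;0 0 0 0 0 0 0.3;0 0 0 0 0 0 0.3")

```text
t: 2.6
tcp_pos: [0.6016, -0.1962, 0.1333]
orientation: [[-0.172, 0.985, -0.001], [0.985, 0.172, 0.0], [0.0, -0.001, -1.0]]
wrist_force: [-0.8, 0.2, 0.0]
finger_gap: 0.0299
gripper_force: 0.0
```

```bash
python3 - <<'E'
from h import *
np.set_printoptions(precision=4,suppress=True)
S=cam("scene"); save(S,"pics/s2.png",(170,190,300,320),4)
ps,ms,_=blob(S,(205,285,245,320),red); print(len(ps),ms,onz(S,ms,.037))
E
```

```text
189 [223.8783 303.328 ] [ 0.602  -0.1958  0.037 ]
```

View pics/s2.png

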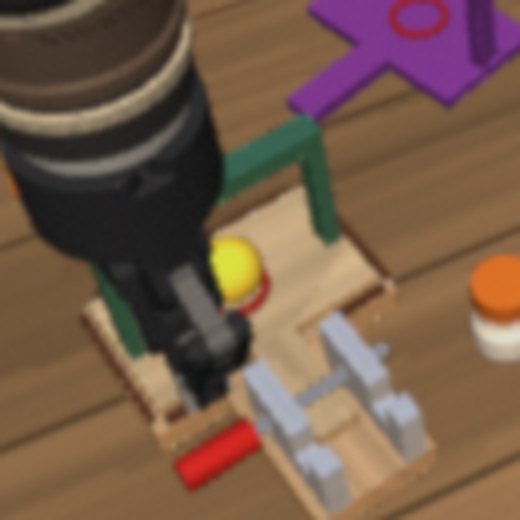

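The fingers stand above the red handle, whose blob centre is at (224,303) in the full image, with nothing in the way. I'll descend.

jog_arm(moves="0 0 0.02 0 0 0 0.3;0 0 0.02 0 0 0 0.3;0 0 0.02 0 0 0 0.3;0 0 0.02 0 0 0 0.3;0 0 0.014 0 0 0 0.3;0 0 0 0 0 0 0.3;0 0 0 0 0 0 0.3")

```text
t: 3.35
tcp_pos: [0.6023, -0.1964, 0.0402]
orientation: [[-0.175, 0.985, 0.001], [0.985, 0.175, -0.0], [-0.0, 0.001, -1.0]]
wrist_force: [0.6, 0.4, 1.6]
finger_gap: 0.03
gripper_force: 0.0
```

jog_arm(moves="0 0 0 0 0 0 0.5;0 0 0 0 0 0 0.6;0 0 0 0 0 0 1;0 0 0 0 0 0 1;0 0 0 0 0 0 1;0 0 0 0 0 0 1")

```text
t: 3.95
tcp_pos: [0.6021, -0.1966, 0.0403]
orientation: [[-0.175, 0.985, 0.001], [0.985, 0.175, -0.001], [-0.001, 0.001, -1.0]]
wrist_force: [-3.0, -1.3, 5.9]
finger_gap: 0.0168
gripper_force: 38.8
```

Gripped, with only small side forces. Drawing the pin out along −y (tool −x).

jog_arm(moves="-0.006 0 0 0 0 0 1;-0.01 0 0 0 0 0 1;-0.012 0 0 0 0 0 1;-0.012 0 0 0 0 0 1;-0.012 0 0 0 0 0 1;-0.012 0 0 0 0 0 1;-0.012 0 0 0 0 0 1;-0.012 0 0 0 0 0 1")

```text
t: 4.75
tcp_pos: [0.6173, -0.2842, 0.0389]
orientation: [[-0.175, 0.985, -0.001], [0.985, 0.175, -0.0], [-0.0, -0.001, -1.0]]
wrist_force: [0.1, -0.2, -0.9]
finger_gap: 0.0169
gripper_force: 38.7
```

```bash
python3 - <<'E'
from h import *
np.set_printoptions(precision=4,suppress=True)
S=cam("scene");T=cam("top"); a=cv2.resize(S[0][190:330,160:300],None,fx=4,fy=4);b=cv2.resize(T[0][140:240,385:485],(400,560)[:1]+(400,))
im=np.zeros((560,800,3),np.uint8); im[:,:400]=a[:,:400]; im[:400,400:]=b; cv2.imwrite("pics/p3.png",im[...,::-1])
ps,ms,_=blob(S,(160,285,245,350),red); print(len(ps),ms,onz(S,ms,.037),[onz(S,e,.036) for e in ends(ps)])
E
```

```text
38 [189.6842 326.5526] [ 0.6172 -0.2662  0.037 ] [array([ 0.6064, -0.2677,  0.036 ]), array([ 0.6252, -0.265 ,  0.036 ])]
```

View pics/p3.png

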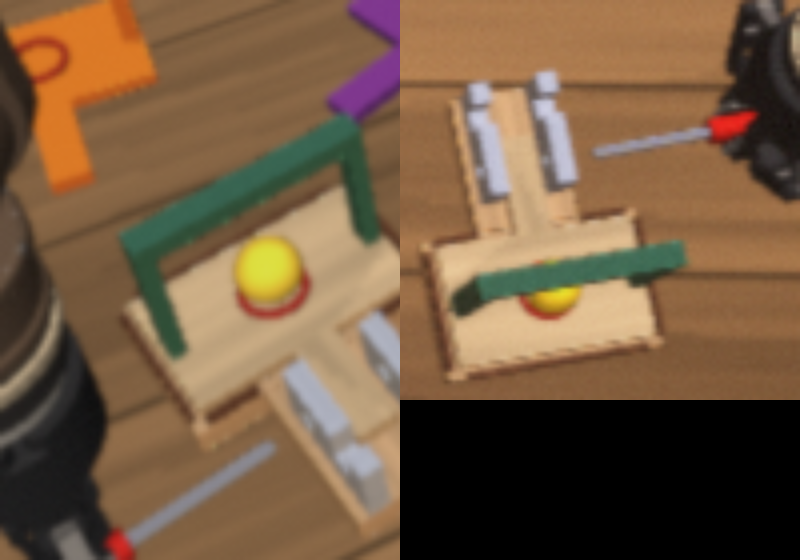

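The pin is fully clear, its tip at about (228,302) in the scene view and (434,178) in the top view, and straight in the grip. Lift it and shift over to the notch line.

jog_arm(moves="0 0 -0.02 0 0 0 1;0 0 -0.02 0 0 0 1;0 0.011 0 0 0 0 1;0 0.011 0 0 0 0 1;0 0.011 0 0 0 0 1;0.015 0 0 0 0 0 1;0 0 0 0 0 0 1;0 0 0 0 0 0 1")

```text
t: 5.65
tcp_pos: [0.6468, -0.2614, 0.0786]
orientation: [[-0.176, 0.984, -0.001], [0.984, 0.176, 0.0], [0.001, -0.001, -1.0]]
wrist_force: [-0.3, 0.1, -0.6]
finger_gap: 0.0165
gripper_force: 38.8
```

```bash
python3 - <<'E'
from h import *
np.set_printoptions(precision=4,suppress=True)
S=cam("scene");T=cam("top"); a=cv2.resize(S[0][250:340,180:280],None,fx=4,fy=4,interpolation=2);b=cv2.resize(T[0][140:200,390:490],None,fx=4,fy=4,interpolation=2)
im=np.zeros((600,400,3),np.uint8); im[:360]=a; im[360:]=b; cv2.imwrite("pics/p4.png",im[...,::-1])
print(monitor.get_obs()["tcp_pos"])
E
```

```text
[ 0.6469 -0.2622  0.0791]
```

View pics/p4.png

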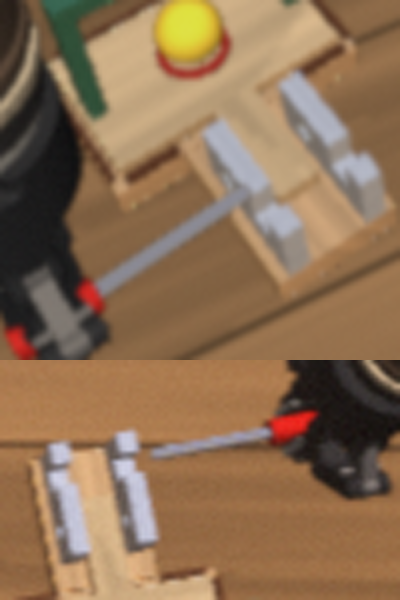

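The shaft tip is at (242,298) in the scene view and (428,164) in the top view; the shoulder is at (205,323) and (458,158). I'll triangulate both to check the tilt.

```bash
python3 - <<'E'
from h import *
np.set_printoptions(precision=4,suppress=True)
S=cam("scene");T=cam("top")
a=tri(T,(428.2,163.75),S,(242,298)); b=tri(T,(458,158.25),S,(205,323)); print(a,b,a[0]-b[0])
# notch gaps seen in top view: both cheeks' z=.047..056
for uv in((404,154.5),(420.5,152)): print(onz(T,uv,.05))
e=np.array([[.985,.174],[-.174,.985]]); O=np.array([.507,-.155])
for n,p in(("tip",a[0]),("sh",b[0])): print(n,e@(p[:2]-O))
E
```

```text
(array([ 0.6284, -0.166 ,  0.0719]), np.float64(0.0040827402408628284)) (array([ 0.6435, -0.2412,  0.0727]), np.float64(0.0061939095408064734)) [-0.0151  0.0752 -0.0007]
[ 0.6577 -0.1111  0.05  ]
[ 0.6648 -0.1544  0.05  ]
tip [ 0.1176 -0.032 ]
sh [ 0.1194 -0.1087]
```

jog_arm(moves="0.014 0 0 0 0 0 1;0.014 0 0 0 0 0 1;0.015 0 0 0 0 0 1;0.015 0 0 0 0 0 1;0.014 0 0 0 0 0 1;0 0 0.008 0 0 0 1;0 0 0 0 0 0 1;0 0 0 0 0 0 1")

```text
t: 6.65
tcp_pos: [0.6343, -0.1916, 0.0708]
orientation: [[-0.175, 0.985, -0.001], [0.985, 0.175, -0.0], [0.0, -0.001, -1.0]]
wrist_force: [-0.3, -0.1, -0.6]
finger_gap: 0.0166
gripper_force: 38.8
```

jog_arm(moves="0 0 0.004 0 0 0 1;0 0 0.004 0 0 0 1;0 0 0.004 0 0 0 1;0 0 0.002 0 0 0 1;0 0 0 0 0 0 1;0 0 0 0 0 0 1")

```text
t: 7.25
tcp_pos: [0.6345, -0.1914, 0.0572]
orientation: [[-0.175, 0.985, -0.0], [0.985, 0.175, 0.0], [0.0, -0.0, -1.0]]
wrist_force: [-0.7, 0.4, -0.8]
finger_gap: 0.0166
gripper_force: 38.8
```

No contact force 7 mm below the cheek tops, so the shaft is in the notches. Continue down.

jog_arm(moves="0 0 0.004 0 0 0 1;0 0 0.004 0 0 0 1;0 0 0.002 0 0 0 1;0 0 0 0 0 0 1;0 0 0 0 0 0 1")

```text
t: 7.75
tcp_pos: [0.6345, -0.1914, 0.0475]
orientation: [[-0.175, 0.985, -0.0], [0.985, 0.175, 0.0], [0.0, -0.0, -1.0]]
wrist_force: [-0.8, -0.2, 1.7]
finger_gap: 0.0168
gripper_force: 39.1
```

```bash
python3 - <<'E'
from h import *
S=cam("scene");T=cam("top"); a=cv2.resize(S[0][250:340,180:280],None,fx=4,fy=4,interpolation=2);b=cv2.resize(T[0][140:200,390:490],None,fx=4,fy=4,interpolation=2)
im=np.zeros((600,400,3),np.uint8); im[:360]=a; im[360:]=b; cv2.imwrite("pics/p5.png",im[...,::-1])
E
```

```text
(no output)
```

View pics/p5.png

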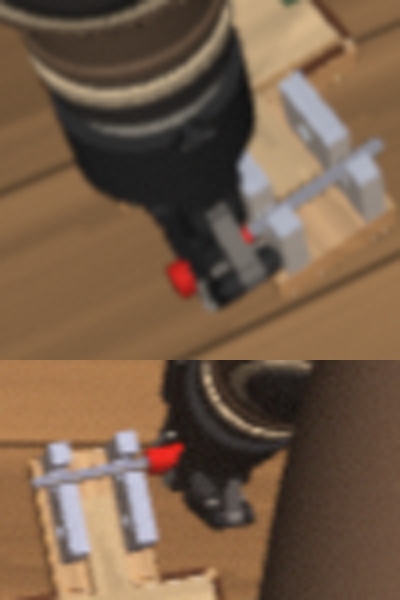

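The shaft lies across both notches, its tip past the far cheek at (375,145) in the crop, with the handle outside. Release and rise.

jog_arm(moves="0 0 0 0 0 0 0.5;0 0 0 0 0 0 0.3;0 0 0 0 0 0 0.3;0 0 0 0 0 0 0.3;0 0 -0.02 0 0 0 0.3;0 0 -0.04 0 0 0 0.3;0 0 -0.04 0 0 0 0.3;0 0 -0.04 0 0 0 0.3")

```text
t: 8.65
tcp_pos: [0.6342, -0.1913, 0.1886]
orientation: [[-0.175, 0.985, -0.0], [0.985, 0.175, 0.0], [0.0, -0.0, -1.0]]
wrist_force: [1.0, -0.1, -0.0]
finger_gap: 0.0296
gripper_force: 0.0
```

```bash
python3 - <<'E'
from h import *
print(monitor.get_obs()["tcp_pos"])
S=cam("scene"); save(S,"pics/s6.png",(180,210,290,320),4)
ps,ms,_=blob(S,(205,285,260,330),red); print(len(ps),ms,onz(S,ms,.043),[onz(S,e,.042) for e in ends(ps)])
E
```

```text
[ 0.6342414  -0.19133201  0.18863876]
200 [232.08  314.505] [ 0.63522593 -0.19012806  0.043     ] [array([ 0.6303472, -0.170268 ,  0.042    ]), array([ 0.63870778, -0.20876576,  0.042     ])]
```

View pics/s6.png

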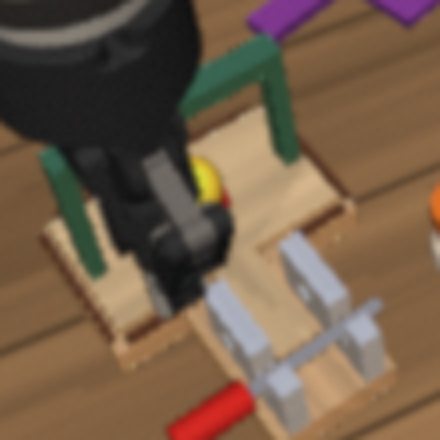

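The pin rests in both notches, with the handle outside and its centre at (232,315) in the full image. Next, over to the green bar.

jog_arm(moves="0.012 -0.0238 0 0 0 0 0;0.012 -0.0238 0 0 0 0 0;0.012 -0.0238 0 0 0 0 0;0.012 -0.0238 0 0 0 0 0;0.01 -0.0238 0 0 0 0 0;0 0 0 0 0 0 0;0 0 0 0 0 0 0")

```text
t: 9.4
tcp_pos: [0.5073, -0.1552, 0.1877]
orientation: [[-0.175, 0.985, 0.001], [0.985, 0.175, -0.0], [-0.001, 0.001, -1.0]]
wrist_force: [-0.2, -0.2, -0.4]
finger_gap: 0.0428
gripper_force: 0.0
```

```bash
python3 - <<'E'
from h import *
print(monitor.get_obs()["tcp_pos"],monitor.get_obs()["finger_gap"])
S=cam("scene"); save(S,"pics/s7.png",(170,190,290,310),5)
g,m,_=blob(S,(180,210,235,290),green); print(m)
E
```

```text
[ 0.50727668 -0.15518355  0.18769222] 0.04277843855318251
[210.1567  245.68134]
```

View pics/s7.png

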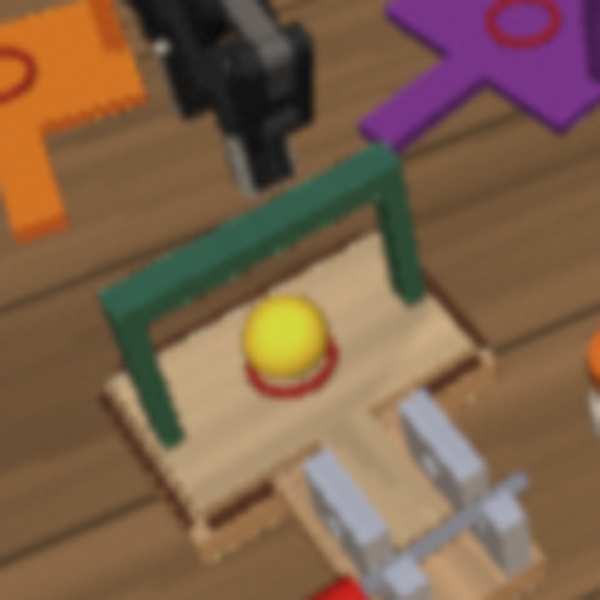

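The jaws are centred over the bar, which runs from (110,300) to (390,155) in the crop. Descend and grip.

jog_arm(moves="0 0 0.02 0 0 0 0;0 0 0.02 0 0 0 0;0 0 0.02 0 0 0 0;0 0 0.01 0 0 0 0;0 0 0 0 0 0 0.4;0 0 0 0 0 0 0.5;0 0 0 0 0 0 0.58;0 0 0 0 0 0 0.62", newtons=60)

```text
t: 10.25
tcp_pos: [0.5078, -0.1553, 0.1183]
orientation: [[-0.175, 0.985, 0.001], [0.985, 0.175, -0.001], [-0.001, 0.001, -1.0]]
wrist_force: [-0.5, 1.0, -0.5]
finger_gap: 0.0164
gripper_force: 0.0
```

jog_arm(moves="0 0 0 0 0 0 0.7;0 0 0 0 0 0 1;0 0 0 0 0 0 1;0 0 0 0 0 0 1;0 0 0 0 0 0 1;0 0 0 0 0 0 1", newtons=60)

```text
t: 10.85
tcp_pos: [0.5078, -0.1554, 0.1184]
orientation: [[-0.175, 0.985, 0.002], [0.985, 0.175, -0.001], [-0.001, 0.002, -1.0]]
wrist_force: [-0.5, 0.9, 5.6]
finger_gap: 0.0146
gripper_force: 59.5
```

jog_arm(moves="0 0 -0.001 0 0 0 1;0 0 -0.002 0 0 0 1;0 0 -0.003 0 0 0 1;0 0 -0.004 0 0 0 1;0 0 -0.005 0 0 0 1;0 0 -0.005 0 0 0 1;0 0 -0.005 0 0 0 1;0 0 -0.005 0 0 0 1")

```text
t: 11.65
tcp_pos: [0.5073, -0.1551, 0.1478]
orientation: [[-0.175, 0.985, 0.0], [0.985, 0.175, -0.0], [-0.0, 0.0, -1.0]]
wrist_force: [-0.1, 0.1, -3.2]
finger_gap: 0.0152
gripper_force: 58.4
```

The tray is lifted cleanly; wrist load is about 3.2 N. Raise it further with gentle ramps, then look.

jog_arm(moves="0 0 -0.008 0 0 0 1;0 0 -0.012 0 0 0 1;0 0 -0.015 0 0 0 1;0 0 -0.015 0 0 0 1;0 0 -0.015 0 0 0 1;0 0 -0.012 0 0 0 1;0 0 -0.007 0 0 0 1;0 0 -0.002 0 0 0 1")

```text
t: 12.45
tcp_pos: [0.5075, -0.1552, 0.2343]
orientation: [[-0.175, 0.985, 0.001], [0.985, 0.175, -0.0], [-0.001, 0.001, -1.0]]
wrist_force: [-0.4, -0.7, -2.3]
finger_gap: 0.0149
gripper_force: 58.6
```

```bash
python3 - <<'E'
from h import *
np.set_printoptions(precision=4,suppress=True)
T=cam("top");S=cam("scene"); p=monitor.get_obs()["tcp_pos"]
b=blob(T,(380,170,470,260),yel);s=blob(S,(180,150,270,275),yel); print(p,len(b[0]),len(s[0]),"ball",tri(T,b[1],S,s[1]))
im=T[0].astype(int); 
# dish in top view: dark-ish blob
d=blob(T,(262,190,310,240),lambda r,g,b:(r<75)&(abs(r-b)<30)); print(len(d[0]),d[1],d[2],onz(T,d[1],.033))
d=blob(S,(340,185,390,222),lambda r,g,b:(r<60)); print(len(d[0]),d[1],d[2],onz(S,d[2][0],.035))
E
```

```text
[ 0.5072 -0.1552  0.2333] 40 251 ball (array([ 0.5014, -0.1558,  0.1596]), np.float64(0.00048515583157378143))
800 [284.6225 211.465 ] ((284.5, 211.5), (31.0, 31.0), 90.0) [0.5069 0.1989 0.033 ]
671 [365.7139 204.7496] ((365.5, 205.0), (24.0, 33.0), 90.0) [0.5111 0.1954 0.035 ]
```

The ball is in the pocket. The dish centre is about (0.509, 0.1975), so carry the tray there with smooth ramps.

jog_arm(moves="0.005 0.0009 0 0 0 0 1;0.01 0.0018 0 0 0 0 1;0.015 0.0027 0 0 0 0 1;0.02 0.0037 0 0 0 0 1;0.025 0.0046 0 0 0 0 1;0.025 0.0046 0 0 0 0 1;0.025 0.0046 0 0 0 0 1;0.025 0.0046 0 0 0 0 1")

```text
t: 13.35
tcp_pos: [0.5075, -0.0004, 0.2332]
orientation: [[-0.176, 0.984, -0.0], [0.984, 0.176, 0.0], [0.0, -0.0, -1.0]]
wrist_force: [0.7, 0.6, -2.5]
finger_gap: 0.0149
gripper_force: 58.5
```

jog_arm(moves="0.025 0.0046 0 0 0 0 1;0.025 0.0046 0 0 0 0 1;0.025 0.0046 0 0 0 0 1;0.025 0.0046 0 0 0 0 1;0.025 0.0046 0 0 0 0 1;0.022 0.004 0 0 0 0 1;0.017 0.003 0 0 0 0 1;0.013 0.0024 0 0 0 0 1")

```text
t: 14.15
tcp_pos: [0.5081, 0.1794, 0.2331]
orientation: [[-0.177, 0.984, -0.001], [0.984, 0.177, 0.0], [0.0, -0.001, -1.0]]
wrist_force: [0.0, 0.1, -1.5]
finger_gap: 0.0148
gripper_force: 58.5
```

jog_arm(moves="0.01 0.0018 0 0 0 0 1;0.006 0.001 0 0 0 0 1;0.003 0.0006 0 0 0 0 1;0.001 0 0 0 0 0 1;0 0 0 0 0 0 1;0 0 0 0 0 0 1;0 0 0 0 0 0 1;0 0 0 0 0 0 1")

```text
t: 14.95
tcp_pos: [0.5088, 0.1973, 0.2333]
orientation: [[-0.175, 0.985, 0.0], [0.985, 0.175, -0.0], [-0.0, 0.0, -1.0]]
wrist_force: [0.4, 0.1, -2.3]
finger_gap: 0.0153
gripper_force: 58.5
```

```bash
python3 - <<'E'
from h import *
np.set_printoptions(precision=4,suppress=True)
T=cam("top");S=cam("scene"); p=monitor.get_obs()["tcp_pos"]
s=blob(S,(250,90,450,275),yel); print(p,len(s[0]),"ball",s[1],onz(S,s[1],.163))
g=blob(T,(230,150,360,260),green); print("bar",len(g[0]),[onz(T,e,.237) for e in ends(g[0])])
save(S,"pics/s8.png")
E
```

```text
[0.5088 0.1974 0.2333] 157 ball [373.293  162.6115] [0.507  0.2038 0.163 ]
bar 12 [array([0.5251, 0.1382, 0.237 ]), array([0.5139, 0.1362, 0.237 ])]
```

View pics/s8.png

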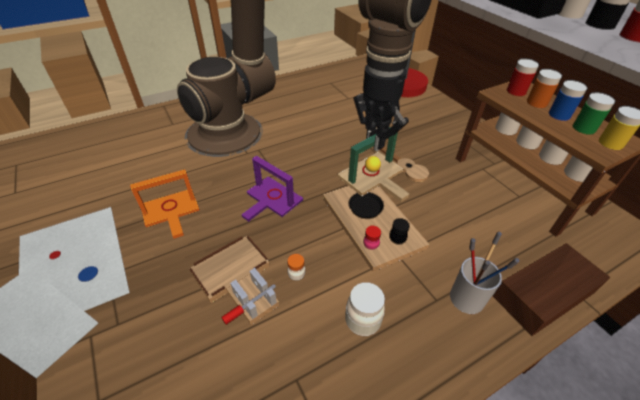

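The tray hangs level over the dish with the ball at (373,163) in its pocket. The pin is parked at (232,315), and the jars, tub and guitar are where they were. Handing in.

```bash
python3 -c "
from h import *
print(ticket.finish_job())"
```

```text
the job is handed in; nothing more can be done
None
```

The job is handed in at about 15 s of the 58 s allowed: the pin is parked in the notch with its handle on the same side, and the tray is held level and still over the drip dish, about 10 cm above its rim, with the ball in its pocket. No verdict was returned.

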